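# Dial in the welding current on an edge wheel and store it

### The arm

A 6-joint arm with a two-finger parallel gripper is mounted at the origin on the work surface. World frame = base frame: x ahead of the robot, y to its left, z up, the work surface at z = 0. Lengths are in m, angles in rad, forces in N, time in s.
With the tool pointing down it reaches from about 0.3 to 0.775 m from the base axis. Payload 14.6 kg.
Tool frame: the origin (TCP) lies midway between the tips of the shut fingers; the grasp point (between the pads) lies 19 mm behind it (grasp_offset is the distance from the TCP to the grasp point, in m); z points along the fingers, y is the line along which they close (so a half turn about z gives the same grasp; the last joint's range is limited). The gripper opens to 94 mm and grips with 3 to 60 N. Pads are 16 mm wide; open, the fingers measure 119 mm over their backs; the gripper's body (75 mm by 177 mm) begins 78 mm behind the grasp point.
Start: joints at [1.05, 0.3, 1.521, -0, 1.321, -0.067], TCP at [0.241, 0.494, 0.205] pointing down, gripper open.
Joint ranges: [-3.03, 3.03], [-0.79, 2.21], [0.23, 2.52], [-1.04, 4.18], [0, 3.07], [-2.55, 2.55]. Speed limits (rad/s): [2.22, 2.22, 2.57, 3.14, 3.14, 3.14].

### API

Orientations are given as [roll, pitch, yaw] about the fixed x, y, z axes, in that order (R = Rz(yaw) Ry(pitch) Rx(roll)).
In Python, from station import * gives the robot as it stands. The module is installed in compiled form; this text tells all that it offers.
- The arm moves only by the tool send_rows, never from a script. Its argument "rows" is a list of rows, each an object of numbers: "dx", "dy", "dz": the shift along the tool's x, y, z in mm; "roll": the turn about the tool's z in degrees; "jaw": the closure, from -1 (fully open) to 1 (shut). In form: [{"dx": .., "dy": .., "dz": .., "roll": .., "jaw": ..}, ...]. A call has 1 to 12 rows; each row shifts and turns the commanded pose from where the row before left it, along the tool's axes as they then stand; what a row does not reach is not made up. A row lasts 1/12 s, in which the tool goes at most 41.7 mm and 7.16 degrees, less where a joint would pass 70% of its speed; a pose out of reach is approached as far as the arm can. A call is refused whole if a number of a shift passes 41.7 or a number of a turn 7.16, either way. A call with a gripper value outside its range is refused whole. The fingers move at their own pace and stop on an object; "force" is the grip in N (left out, the last holds). Time passes only in rows, so rows that do not move let the fingers close. It gives the time, the measured TCP pose, the force, the opening and the grip force at its end, in the units of the state.
- get_obs(): the state, without advancing time (a new reading comes with each control period).
- camera(name): name is "scene" or "top" or "wrist"; returns a dict with "frame" (384x512x3 uint8, red, green, blue), "z_map" (384x512 float32, m along the optical axis (not along the pixel's ray), 0 where there is no reading), "camera_matrix" (3x3 intrinsics, pixels), "rvec" (rotation vector, rad) and "tvec" (3), from world to camera coordinates, as OpenCV has them. Camera axes: x right, y down, z forward; pixel columns grow to the right and rows downward; lengths in m; the calibration is good to about 2 mm. A picture is of the moment at which its call begins.
- hand_in(): hands the job in; it is judged then, once.
The state is a dict: "time_s": time; "qpos": joint angles; "joint_vel": joint speeds; "tau": joint torques, N m; "ee_pos": TCP position; "eef_rot": TCP orientation; "force": force on the tool from outside, world axes, zero at the start; "moment": the same for the moment, N m; "grip_width": finger opening in m; "grip_force": force on a finger pad.
Only numpy, scipy, OpenCV 4.12 (cv2) and the standard library are available. Lean on these libraries where they do the work, as an engineer would, in place of code of your own. Each camera call takes 0.05 s, during which the arm holds its last target. There are 200 camera calls.

### The job

On the grey welding remote, gently roll the orange edge wheel that pokes out of the front slot until the black pointer under the window points at the red set tab, and let go of the wheel. Then press the green button fully down to store the setting and let it come back up, leaving the pointer on the tab and everything else on the table undisturbed.

Things in the scene. Friction and masses are not known exactly. Their poses are not given: they have to be found in the camera images.
- console: grey fixed box 130 (x) x 150 (y) x 58 mm high; origin under its centre, on the table; the slotted front face looks along its -x (roughly to the robot), z up. A clear window in a black frame on its top front reaches 68 mm high; only the green button is higher. The wheel in the slot sits on a spring: pushed square in it gives 1 mm per 8 N, hard stop after 4 mm. Over 20 N on the wheel damages it.
- slot (a point): middle of the slot in the front face, 65 mm from the console's origin along its -x, 40 mm above the table; axes as the console's. Here pokes out the orange wheel: vertical axle about 20 mm behind the face, radius 30 mm, from 34 to 46 mm above the table. It pokes out by 5 to 15 mm, not known exactly: its seat varies and its rim runs up to 2.5 mm out of true, so this changes as it turns.
- wheel (a joint): turn of wheel and pointer, rad, stops at -1.3 and 1.3; 0 = pointer along the console's +x, positive = anticlockwise from above (pointer towards its +y). Grows when the front rim is dragged towards the console's -y; 30 mm at the rim is about 1 rad. Drag about 4 N at the rim: a fingertip that presses too lightly slips. Stays where it is left.
- tab (a joint): angle of the red set tab, rad, about the same axle and counted the same way as the wheel; the pointer is on the tab when the two joints are equal. It is under the window and does not move.
- pointer_tip (a point): tip of the black pointer under the window, 36 mm from the axle, 61 mm above the table
- tab_mark (a point): the point 36 mm from the axle at the inner end of the red tab (tab 10 x 7 mm), where the pointer tip must come
- store_button (a joint): travel of the green button, m: 0 up, 0.006 fully down; springs back; needs about 5 N
- store_button_top (a point): centre of the green button's top (26 mm across) on top of the console at its rear, at 40 mm along the console's +x and 45 mm along its -y from the origin; press straight down
- coupon_a: loose flat steel plate 100 x 50 x 6 mm beside the console, bystander; origin under its centre
- tee_joint: loose welded steel tee 70 x 50 x 46 mm high, bystander; origin under its centre
- marker: loose white marker with a red cap, 120 x 14 mm, lying, bystander; origin under its middle
- gas_cup: loose terracotta-coloured ceramic gas cup standing up, 26 mm across, 45 mm high, bystander; origin under its centre
- chip_hammer: loose hammer at the right of the table, bystander
- brush: loose brush at the left of the table, bystander
- spray: loose spray can 56 mm across, 160 mm high, at the back left, bystander; origin under its centre
Mind the look-alikes: they are no part of the job. Of the things like the console, leave any that is purple; of the rest the larger one is meant.

How it is judged:
On the way, in this order (a step that is already met when the one before it is completed fails the run):
1. the pointer is on the red tab and the wheel has been let go (horizontal distance between pointer_tip and tab_mark below 0.0035 m and contact force between wheel and anything else below 0.1 N and value of joint store_button below 0.002 m), for 0.3 s.
2. the green button is pressed fully down (value of joint store_button above 0.0045 m), for 0.05 s.
At the end, for the whole second after the job is handed in: the pointer tip is within 3.5 mm of the mark at the red tab (about 0.1 rad), the wheel is let go, and the green button, after having been pressed fully down (over 4.5 mm), is up again (within 1.5 mm) (horizontal distance between pointer_tip and tab_mark below 0.0035 m and value of joint store_button below 0.0015 m and contact force between wheel and anything else below 0.1 N); the robot touches nothing.
It fails at once if the wheel is pressed with more than 20 N (contact force between wheel and anything else above 20 N).
It fails at once if the green button is pressed while the pointer is off the tab (value of joint store_button above 0.003 m and horizontal distance between pointer_tip and tab_mark above 0.005 m).
It fails at once if a bystander is moved by more than 20 mm (distance of any of coupon_a, tee_joint, marker, gas_cup, chip_hammer, brush, spray from where it was at the start of the episode above 0.02 m).
It also fails if it takes over 72 s, if anything falls off the work surface, if the arm or the gripper's body presses on something with over 40 N, if the wrist force passes 120 N, or if a joint passes its speed limit or range.

## Working session

There is one attempt and no reset: what is moved stays moved. The work goes in short steps, Python scripts to look and compute and a tool call to move; the robot and the scene stay as the last step left them, time stands still between calls to the robot, and variables do not carry over. Pictures are saved under pics/ and viewed, at most 10 in all, crops included, and the job is handed in when it is done.

Besides the shell and the picture viewer there is one more tool, called after "Call:" as name(argument=value, ...) on one line, values as JSON. send_rows: Moves the arm, as the interface text tells. Its arguments: {"type":"object","properties":{"rows":{"type":"array"},"force":{"type":"number"}},"required":["rows"]}

```bash
mkdir -p pics; cat > h.py <<'E'
import numpy as np, cv2
from station import *
def cam(n):
    c=camera(n); c['R']=cv2.Rodrigues(np.array(c['rvec'],float))[0]; c['t']=np.array(c['tvec'],float).ravel(); c['K']=np.array(c['camera_matrix']); return c
def ray(c,u,v,z):
    d=c['R'].T@np.linalg.inv(c['K'])@np.array([u,v,1.]); o=-c['R'].T@c['t']; return o+d*(z-o[2])/d[2]
def proj(c,p):
    q=c['K']@(c['R']@np.array(p,float)+c['t']); return q[:2]/q[2]
def cloud(c):
    z=c['z_map']; v,u=np.indices(z.shape); P=np.stack([u,v,np.ones_like(u)],-1)@np.linalg.inv(c['K']).T*z[...,None]
    return (P-c['t'])@c['R']
def save(n,im,s=1): cv2.imwrite(n,cv2.resize(im[...,::-1],None,fx=s,fy=s,interpolation=cv2.INTER_CUBIC))
E
python3 - <<'E'
from h import *
a=cam('top'); b=cam('scene')
save('pics/top.png',a['frame'],1.5); save('pics/scene.png',b['frame'],1.5)
for c in(a,b): print(-c['R'].T@c['t'],c['R'][2])
o=get_obs();print({k:o[k] for k in('time_s','ee_pos','eef_rot','force')})
E
```

```text
[0.29246379 0.02309029 1.52870955] [ 1.77942128e-01  8.69179000e-04 -9.84040570e-01]
[1.17103354 0.91835041 1.26816663] [-0.38185978 -0.55710539 -0.73743928]
{'time_s': 0.1, 'ee_pos': array([0.2409937 , 0.49413851, 0.20496599]), 'eef_rot': array([-3.14059886e+00, -9.74479554e-05,  2.68780736e+00]), 'force': array([-0.22900262, -0.47065554,  0.13776181])}
```

View pics/top.png

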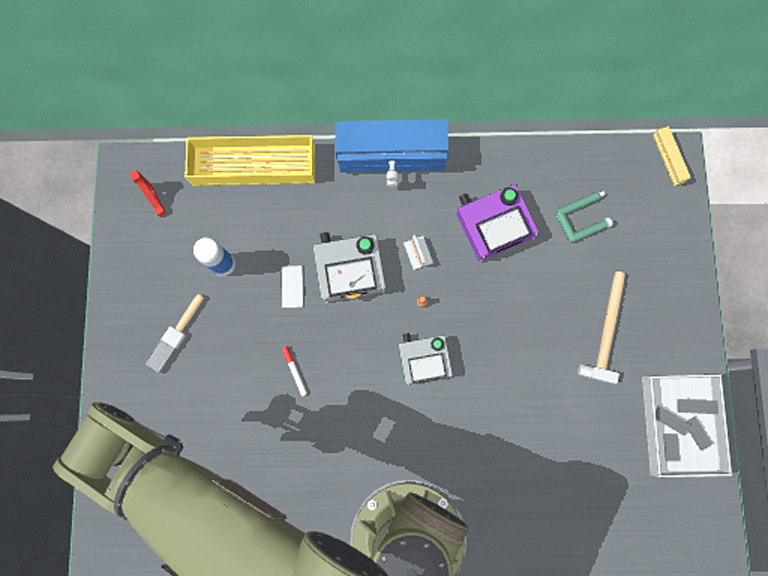

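View pics/scene.png

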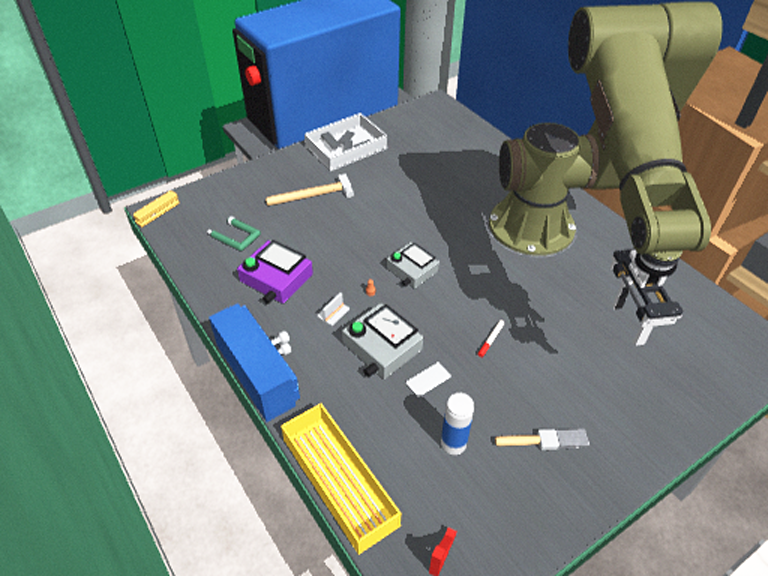

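The top view (pixels in the picture at 1.5x) shows three console-like boxes: a large grey one at (350,268), a small grey one at (427,358) and a purple one at (497,222). Purple is excluded and the larger grey is the one meant, so it is (350,268). It also has the orange rim at (351,296). I'll confirm this in a crop and measure it.

```bash
python3 - <<'E'
from h import *
c=cam('top'); f=c['frame']; x0,y0,x1,y1=195,148,290,208
save('pics/crop.png',f[y0:y1,x0:x1],8)
h=cv2.cvtColor(f,cv2.COLOR_RGB2HSV).astype(int)
m=np.zeros(f.shape[:2],bool); m[y0:y1,x0:270]=1
H,S,V=h[...,0],h[...,1],h[...,2]
P=cloud(c)
def blob(n,k,z):
    v,u=np.nonzero(k&m); p=ray(c,u.mean(),v.mean(),z); print(n,len(u),u.mean().round(2),v.mean().round(2),p.round(4),np.median(P[v,u],0).round(4)); return p
gr=blob('green',(H>45)&(H<85)&(S>120),.066)
blob('orange',(H>8)&(H<28)&(S>130),.046)
blob('red',((H<6)|(H>172))&(S>120),.061)
# top face: points of height 52..62
k=(P[...,2]>.053)&(P[...,2]<.075)&m; 
n,l,s,_=cv2.connectedComponentsWithStats(k.astype(np.uint8)); i=1+s[1:,4].argmax()
q=P[l==i]; print(cv2.minAreaRect(q[:,:2].astype(np.float32)),len(q),np.percentile(q[:,2],[5,50,95]))
# black frame
v,u=np.nonzero((V<50)&m&(l==i)); print('dark',len(u))
q=np.array([ray(c,a,b,.068)[:2] for a,b in zip(u,v)],np.float32); print(cv2.minAreaRect(q))
E
```

```text
green 47 242.96 162.32 [0.6608 0.0865 0.066 ] [0.6577 0.0858 0.0787]
orange 23 235.13 197.04 [0.5431 0.1158 0.046 ] [0.5432 0.1129 0.0442]
red 0 nan nan [nan nan nan] [nan nan nan]
((0.611534833908081, 0.12427428364753723), (0.13096526265144348, 0.14935120940208435), 8.827489852905273) 1462 [0.05424901 0.06322082 0.07174323]
dark 19
((0.5835244655609131, 0.09056125581264496), (0.07073618471622467, 0.15834841132164001), 53.7783317565918)<stdin>:9: RuntimeWarning: Mean of empty slice.
  ret = ret.dtype.type(ret / rcount)
  return _methods._mean(a, axis=axis, dtype=dtype,
  ret = um.true_divide(
```

View pics/crop.png

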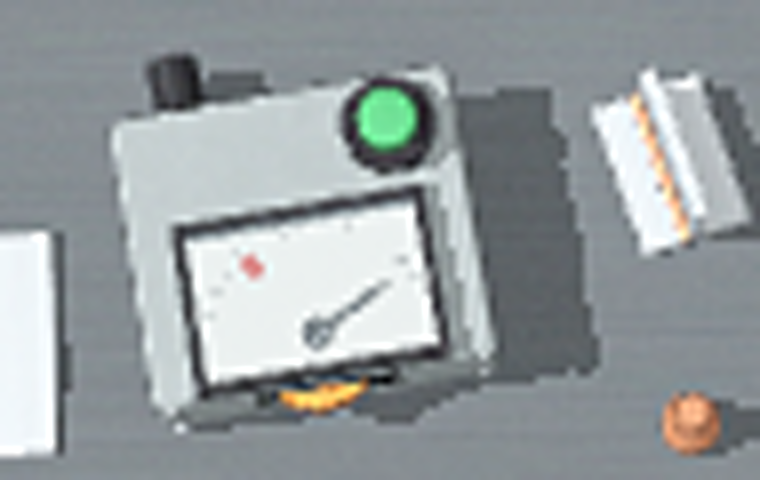

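The crop confirms it: a large grey console with the red tab at (251,266), the pointer tip at (388,284), the axle at (317,333) and the orange rim at (320,397). The fitted 131 x 149 mm outline and the button position both match the description. Console yaw is about 8.8°. Next I turn the tool and go in front of the slot at height.

Call:
send_rows(rows=[{"roll":-7,"jaw":1},{"roll":-7,"jaw":1},{"roll":-7,"jaw":1},{"roll":-7,"jaw":1},{"roll":-6.8,"jaw":1}])

```text
invalid input at $.rows[0]: expected keys dx, dy, dz, roll, jaw
```

Call:
send_rows(rows=[{"dx":-8,"dy":-17,"jaw":1},{"dx":-17,"dy":-34,"jaw":1},{"dx":-17,"dy":-34,"jaw":1},{"dx":-17,"dy":-34,"jaw":1},{"dx":-17,"dy":-34,"jaw":1},{"dx":-17,"dy":-34,"jaw":1},{"dx":-17,"dy":-34,"jaw":1},{"dx":-17,"dy":-34,"jaw":1},{"dx":-17,"dy":-34,"jaw":1},{"dx":-17,"dy":-34,"jaw":1},{"dx":-17,"dy":-34,"jaw":1},{"dx":-17,"dy":-34,"jaw":1}])

```text
invalid input at $.rows[0]: expected keys dx, dy, dz, roll, jaw
```

```bash
python3 - <<'E'
from h import *
w=cam('wrist'); save('pics/w1.png',w['frame'],1.5)
o=get_obs();print({k:o[k] for k in('time_s','ee_pos','eef_rot','force','qpos','grip_width')})
yaw=np.radians(8.83);O=np.array([.6115,.1243]);R=np.array([[np.cos(yaw),-np.sin(yaw)],[np.sin(yaw),np.cos(yaw)]])
for n,p in dict(axle=(-.045,0,.061),btn=(.04,-.045,.078),face=(-.065,0,.04),c1=(-.065,.075,.058),c2=(-.065,-.075,.058)).items():
    q=[*(O+R@np.array(p[:2])),p[2]]; print(n,np.round(q,4),proj(w,q)*1.5)
print(R.T@(np.array(o['ee_pos'])[:2]-O))
E
```

```text
{'time_s': 0.2, 'ee_pos': array([0.24102305, 0.49420905, 0.20511548]), 'eef_rot': array([-3.14092218e+00, -4.27474294e-05,  2.68782478e+00]), 'force': array([-0.0226891 ,  0.56970258,  0.13198293]), 'qpos': array([ 1.05042955e+00,  3.00247751e-01,  1.52132904e+00, -2.03014132e-06,
        1.32068769e+00, -6.65984192e-02]), 'grip_width': 0.09396103505569876}
axle [0.567  0.1174 0.061 ] [202.0129668  681.28335727]
btn [0.6579 0.086  0.078 ] [215.61915519 761.7466926 ]
face [0.5473 0.1143 0.04  ] [198.06949433 648.59600089]
c1 [0.5358 0.1884 0.058 ] [244.45968144 637.59368118]
c2 [0.5588 0.0402 0.058 ] [140.00934128 695.1189577 ]
[-0.30930387  0.42239436]
```

View pics/w1.png

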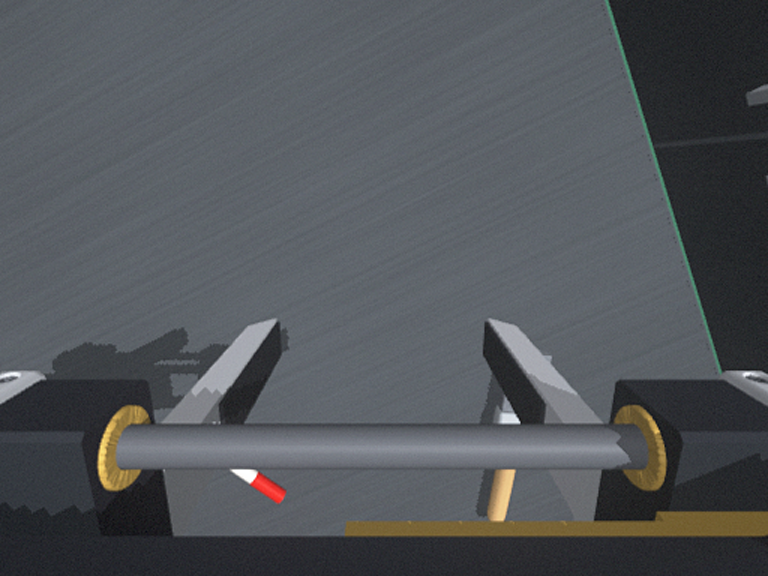

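The wrist picture shows only table, with the marker at (255,485); the console isn't in view. The camera sits on the tool's +x side, so I'll face tool +x along console +x (yaw 8.8°). All row keys must be present.

Call:
send_rows(rows=[{"dx":0,"dy":0,"dz":0,"roll":6.9,"jaw":1},{"dx":0,"dy":0,"dz":0,"roll":6.9,"jaw":1},{"dx":0,"dy":0,"dz":0,"roll":6.9,"jaw":1},{"dx":0,"dy":0,"dz":0,"roll":6.9,"jaw":1},{"dx":0,"dy":0,"dz":0,"roll":6.9,"jaw":1},{"dx":0,"dy":0,"dz":0,"roll":6.9,"jaw":1},{"dx":0,"dy":0,"dz":0,"roll":6.9,"jaw":1},{"dx":0,"dy":0,"dz":0,"roll":6.9,"jaw":1},{"dx":0,"dy":0,"dz":0,"roll":6.9,"jaw":1},{"dx":0,"dy":0,"dz":0,"roll":6.9,"jaw":1},{"dx":0,"dy":0,"dz":0,"roll":6.9,"jaw":1}])

```text
time_s: 1.12
ee_pos: [0.241, 0.4942, 0.2053]
eef_rot: [-3.141, 0.0, 1.357]
force: [-0.3, 0.5, 0.8]
grip_width: 0.0236
grip_force: 0.0
```

Call:
send_rows(rows=[{"dx":0,"dy":0,"dz":0,"roll":6.9,"jaw":1},{"dx":0,"dy":0,"dz":0,"roll":6.9,"jaw":1},{"dx":0,"dy":0,"dz":0,"roll":6.9,"jaw":1},{"dx":0,"dy":0,"dz":0,"roll":6.9,"jaw":1},{"dx":0,"dy":0,"dz":0,"roll":6.9,"jaw":1},{"dx":0,"dy":0,"dz":0,"roll":6.9,"jaw":1},{"dx":0,"dy":0,"dz":0,"roll":6.9,"jaw":1},{"dx":0,"dy":0,"dz":0,"roll":6.9,"jaw":1},{"dx":0,"dy":0,"dz":0,"roll":6.9,"jaw":1},{"dx":0,"dy":0,"dz":0,"roll":7.1,"jaw":1}])

```text
time_s: 1.95
ee_pos: [0.2411, 0.4942, 0.2052]
eef_rot: [3.141, 0.0, 0.149]
force: [0.6, 0.4, -0.4]
grip_width: 0.0005
grip_force: 0.0
```

Call:
send_rows(rows=[{"dx":8,"dy":16,"dz":0,"roll":0,"jaw":1},{"dx":17,"dy":36,"dz":0,"roll":0,"jaw":1},{"dx":17,"dy":36,"dz":0,"roll":0,"jaw":1},{"dx":17,"dy":36,"dz":0,"roll":0,"jaw":1},{"dx":18,"dy":36,"dz":0,"roll":0,"jaw":1},{"dx":18,"dy":36,"dz":0,"roll":0,"jaw":1},{"dx":18,"dy":36,"dz":0,"roll":0,"jaw":1},{"dx":18,"dy":36,"dz":0,"roll":0,"jaw":1},{"dx":18,"dy":36,"dz":0,"roll":0,"jaw":1},{"dx":18,"dy":36,"dz":0,"roll":0,"jaw":1},{"dx":18,"dy":36,"dz":0,"roll":0,"jaw":1},{"dx":16,"dy":36,"dz":0,"roll":0,"jaw":1}])

```text
time_s: 2.95
ee_pos: [0.5043, 0.1164, 0.2055]
eef_rot: [-3.142, -0.0, 0.155]
force: [-0.0, 1.5, 0.4]
grip_width: 0.0003
grip_force: 0.0
```

```bash
cat >> h.py <<'E'
yaw=np.radians(8.83);O=np.array([.6115,.1243]);R2=np.array([[np.cos(yaw),-np.sin(yaw)],[np.sin(yaw),np.cos(yaw)]])
def C(p): return R2.T@(np.array(p)[:2]-O)   # world->console xy
def W(p): return [*(O+R2@np.array(p[:2])),p[2]]
def st():
    o=get_obs(); print('t',round(o['time_s'],2),'con',(C(o['ee_pos'])*1e3).round(2),'z',round(o['ee_pos'][2]*1e3,2),'yaw',np.degrees(o['eef_rot']).round(2),'Fcon',(R2.T@o['force'][:2]).round(2),'Fz',o['force'][2].round(2),'w',round(o['grip_width'],4))
E
python3 - <<'E'
from h import *
w=cam('wrist'); save('pics/w2.png',w['frame'],1.5); st(); print(get_obs()['qpos'].round(3))
for n,p in dict(axle=(-.045,0,.061),btn=(.04,-.045,.078),face=(-.065,0,.04),c1=(-.065,.075,.058),c2=(-.065,-.075,.058)).items(): print(n,proj(w,W(p))*1.5)
E
```

```text
t 3.0 con [-105.29    3.64] z 205.19 yaw [ 1.7992e+02 -2.0000e-02  8.7000e+00] Fcon [ 0.55 -4.29] Fz -1.85 w 0.0006
[ 1.470e-01  2.310e-01  1.609e+00 -1.000e-03  1.302e+00  1.566e+00]
axle [393.70996247 184.93920833]
btn [462.73848538  55.60114666]
face [392.75884908 209.08194411]
c1 [297.36991245 210.96515901]
c2 [489.3483281  211.21877942]
```

View pics/w2.png

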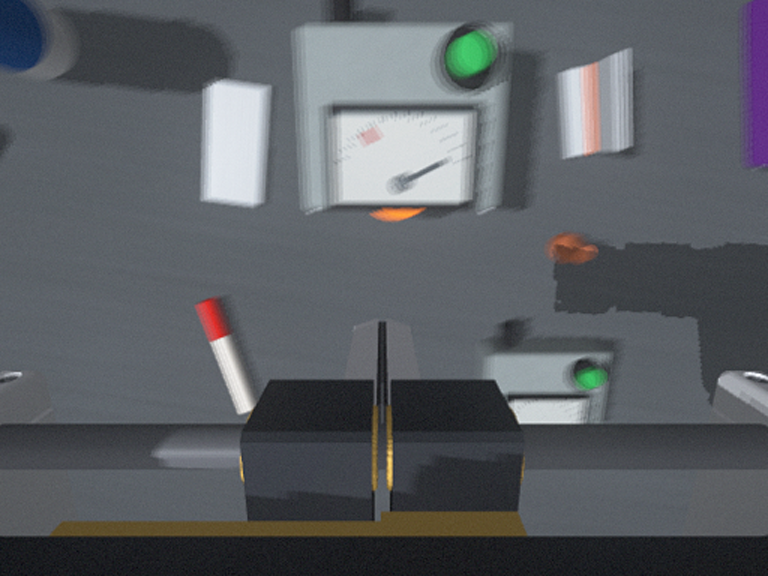

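The picture is motion-blurred: the console face is at x 300–510, the red tab at (370,135), the pointer tip at (448,160), and the fingertip at (381,325) is clear of everything. I'll retake it with the arm still and measure.

Call:
send_rows(rows=[{"dx":0,"dy":0,"dz":0,"roll":0,"jaw":1},{"dx":0,"dy":0,"dz":0,"roll":0,"jaw":1},{"dx":0,"dy":0,"dz":0,"roll":0,"jaw":1}])

```text
time_s: 3.25
ee_pos: [0.5029, 0.1191, 0.2053]
eef_rot: [-3.141, 0.0, 0.156]
force: [0.2, 0.4, 0.7]
grip_width: 0.0002
grip_force: 0.0
```

```bash
cat >> h.py <<'E'
def look(name=None,n='wrist'):
    w=cam(n); f=w['frame']; h=cv2.cvtColor(f,cv2.COLOR_RGB2HSV).astype(int); H,S,V=h[...,0],h[...,1],h[...,2]
    v,u=np.indices(H.shape); xy={}
    def con(z):
        d=np.stack([u,v,np.ones_like(u)],-1)@np.linalg.inv(w['K']).T@w['R']; o=-w['R'].T@w['t']
        return ((o+d*((z-o[2])/d[...,2])[...,None])[...,:2]-O)@R2
    c=con(.061); r=np.hypot(c[...,0]+.045,c[...,1]); inw=(c[...,0]>-.055)&(c[...,0]<.02)&(abs(c[...,1])<.055)
    red=inw&((H<12)|(H>168))&(S>60)&(r<.06)&(r>.025)
    blk=(r<.038)&(V<130)&(c[...,0]>-.055)
    n,l,s,_=cv2.connectedComponentsWithStats(blk.astype(np.uint8))
    if n>1: 
        i=1+s[1:,4].argmax(); blk=l==i
    A=c[red].mean(0); print('red',red.sum(),(A*1e3).round(1),'r',np.hypot(A[0]+.045,A[1]).round(4))
    q=c[blk]; rb=r[blk]; hub=q[rb<.009].mean(0); far=blk&(r>.02); F=c[far].mean(0)
    print('hub',(hub*1e3).round(1),'blk far',far.sum(),(F*1e3).round(1),'rmax',rb.max().round(4))
    at=lambda p:np.arctan2(p[1],p[0]); ax=np.array([-.045,0])
    print('angles nominal axle: tab',at(A-ax).round(3),'ptr',at(F-ax).round(3),' hub axle: tab',at(A-hub).round(3),'ptr',at(F-hub).round(3))
    c4=con(.046); og=(H>8)&(H<28)&(S>130)&(abs(c4[...,1])<.035)&(c4[...,0]<-.055)&(c4[...,0]>-.1)
    if og.any(): q=c4[og]; print('orange front x',(q[:,0].min()*1e3).round(1),'y range',(np.percentile(q[:,1],[1,99])*1e3).round(1),'n',og.sum())
    g=(H>45)&(H<85)&(S>120); c7=con(.078); g&=(abs(c7[...,0]-.04)<.03)&(abs(c7[...,1]+.045)<.03)
    if g.any(): print('green',(c7[g].mean(0)*1e3).round(1),'depth z',np.median(cloud(w)[g],0).round(4))
    if name:
        p=proj(w,W((-.04,0,.06))).astype(int); x,y=max(p[0]-80,0),max(p[1]-60,0); save(name,f[y:y+120,x:x+160],5)
E
python3 - <<'E'
from h import *
st(); look('pics/w3.png'); st()
E
```

```text
t 3.25 con [-108.06   11.54] z 205.35 yaw [-1.7999e+02  2.0000e-02  8.9400e+00] Fcon [0.3  0.34] Fz 0.74 w 0.0002
red 55 [-11.5  23.3] r 0.0408
hub [-45.3  -0.5] blk far 36 [-33.  -25.3] rmax 0.0357
angles nominal axle: tab 0.607 ptr -1.127  hub axle: tab 0.613 ptr -1.11
orange front x -73.4 y range [-15.4  18.7] n 141
green [ 39.  -44.6] depth z [0.6562 0.0867 0.0806]
t 3.3 con [-108.08   11.8 ] z 205.46 yaw [-1.7999e+02  1.0000e-02  8.9800e+00] Fcon [-0.06 -0.04] Fz -0.27 w 0.0006
```

View pics/w3.png

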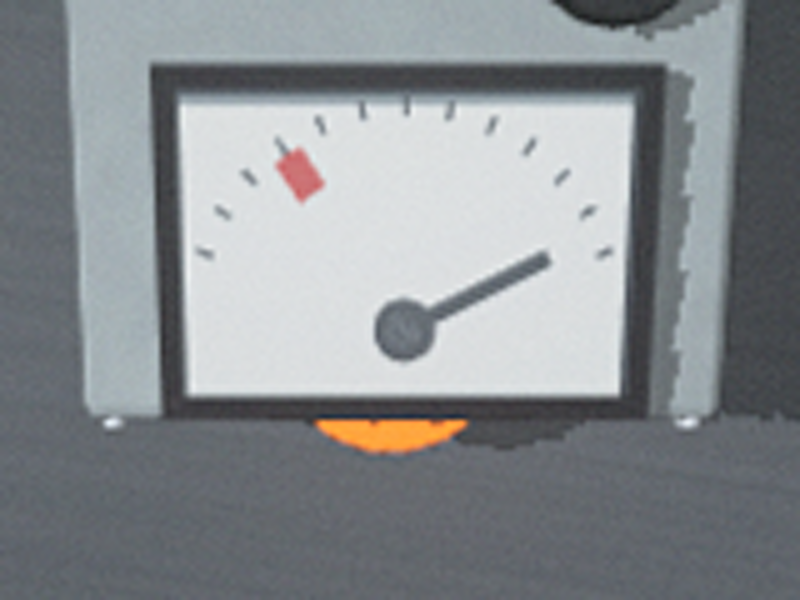

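The picture, now sharp, shows the pointer tip at (545,260), i.e. −1.12 rad. The tab is at (300,175), i.e. +0.61 rad, and the orange front is at x ≈ −73 mm. The wheel needs about +1.73 rad, so about 52 mm of drag along +dy (console −y), in several strokes. I'll go down in front of the wheel.

Call:
send_rows(rows=[{"dx":0,"dy":0,"dz":30,"roll":0,"jaw":1},{"dx":0,"dy":0,"dz":36,"roll":0,"jaw":1},{"dx":0,"dy":0,"dz":36,"roll":0,"jaw":1},{"dx":0,"dy":0,"dz":36,"roll":0,"jaw":1},{"dx":0,"dy":0,"dz":25,"roll":0,"jaw":1},{"dx":0,"dy":0,"dz":10,"roll":0,"jaw":1},{"dx":10,"dy":0,"dz":0,"roll":0,"jaw":1},{"dx":8,"dy":0,"dz":0,"roll":0,"jaw":1},{"dx":0,"dy":0,"dz":0,"roll":0,"jaw":1},{"dx":0,"dy":0,"dz":0,"roll":0,"jaw":1}])

```text
time_s: 4.13
ee_pos: [0.5217, 0.1217, 0.0334]
eef_rot: [3.142, -0.002, 0.156]
force: [-0.1, -0.1, 1.2]
grip_width: 0.0006
grip_force: 0.0
```

```bash
python3 - <<'E'
from h import *
st(); look('pics/w4.png')
E
```

```text
t 4.13 con [-89.09  11.16] z 33.42 yaw [ 1.80e+02 -9.00e-02  8.93e+00] Fcon [-0.11 -0.07] Fz 1.15 w 0.0006
red 259 [-11.7  23.2] r 0.0406
hub [-45.5  -0.9] blk far 215 [-33.1 -25.6] rmax 0.0365
angles nominal axle: tab 0.608 ptr -1.133  hub axle: tab 0.619 ptr -1.102
orange front x -74.3 y range [-6.  10.3] n 73
green [ 28.1 -42.8] depth z [0.6461 0.0863 0.0777]
```

View pics/w4.png

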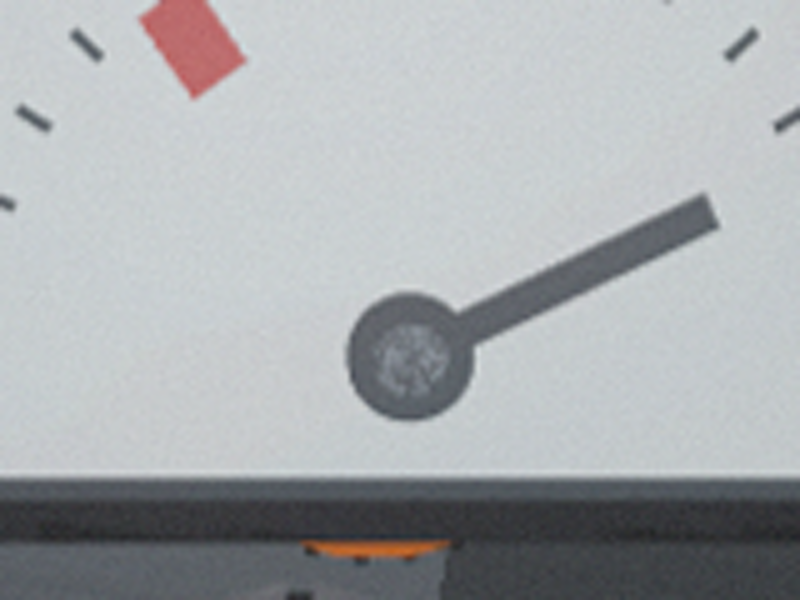

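The close view shows the pointer at (710,210), the tab at (195,60) and the orange rim at (375,548), and it stays usable during the strokes. Next I close in until there is contact.

Call:
send_rows(rows=[{"dx":3,"dy":0,"dz":0,"roll":0,"jaw":1},{"dx":2,"dy":0,"dz":0,"roll":0,"jaw":1},{"dx":1,"dy":0,"dz":0,"roll":0,"jaw":1},{"dx":0,"dy":0,"dz":0,"roll":0,"jaw":1},{"dx":0,"dy":0,"dz":0,"roll":0,"jaw":1}])

```text
time_s: 4.6
ee_pos: [0.5271, 0.1221, 0.0325]
eef_rot: [3.142, -0.0, 0.155]
force: [0.4, -0.1, -0.4]
grip_width: 0.0003
grip_force: 0.0
```

Call:
send_rows(rows=[{"dx":1,"dy":0,"dz":0,"roll":0,"jaw":1},{"dx":0,"dy":0,"dz":0,"roll":0,"jaw":1},{"dx":0,"dy":0,"dz":0,"roll":0,"jaw":1}])

```text
time_s: 4.85
ee_pos: [0.5281, 0.1222, 0.0324]
eef_rot: [3.142, 0.0, 0.155]
force: [-0.9, -0.4, 1.2]
grip_width: 0.0003
grip_force: 0.0
```

Call:
send_rows(rows=[{"dx":1,"dy":0,"dz":0,"roll":0,"jaw":1},{"dx":0,"dy":0,"dz":0,"roll":0,"jaw":1},{"dx":0,"dy":0,"dz":0,"roll":0,"jaw":1}])

```text
time_s: 5.1
ee_pos: [0.5291, 0.1224, 0.0324]
eef_rot: [-3.142, 0.0, 0.155]
force: [0.3, 0.5, -0.1]
grip_width: 0.0004
grip_force: 0.0
```

Call:
send_rows(rows=[{"dx":0.5,"dy":0,"dz":0,"roll":0,"jaw":1},{"dx":0,"dy":0,"dz":0,"roll":0,"jaw":1},{"dx":0,"dy":0,"dz":0,"roll":0,"jaw":1}])

```text
time_s: 5.35
ee_pos: [0.5295, 0.1224, 0.0324]
eef_rot: [3.142, 0.0, 0.155]
force: [-1.2, -0.4, 0.5]
grip_width: 0.0004
grip_force: 0.9
```

Call:
send_rows(rows=[{"dx":0.5,"dy":0,"dz":0,"roll":0,"jaw":1},{"dx":0,"dy":0,"dz":0,"roll":0,"jaw":1},{"dx":0,"dy":0,"dz":0,"roll":0,"jaw":1}])

```text
time_s: 5.6
ee_pos: [0.5298, 0.1225, 0.0324]
eef_rot: [3.142, 0.001, 0.155]
force: [-3.1, -0.7, 2.4]
grip_width: 0.0004
grip_force: 2.0
```

Call:
send_rows(rows=[{"dx":0.5,"dy":0,"dz":0,"roll":0,"jaw":1},{"dx":0,"dy":0,"dz":0,"roll":0,"jaw":1},{"dx":0,"dy":0,"dz":0,"roll":0,"jaw":1}])

```text
time_s: 5.85
ee_pos: [0.5302, 0.1226, 0.0324]
eef_rot: [3.142, 0.001, 0.155]
force: [-5.5, -1.4, 3.2]
grip_width: 0.0005
grip_force: 3.0
```

Contact at about 6 N. I'll add a little more pressure and then drag a short way.

Call:
send_rows(rows=[{"dx":0.5,"dy":0,"dz":0,"roll":0,"jaw":1},{"dx":0,"dy":0,"dz":0,"roll":0,"jaw":1},{"dx":0,"dy":1,"dz":0,"roll":0,"jaw":1},{"dx":0,"dy":1,"dz":0,"roll":0,"jaw":1},{"dx":0,"dy":1,"dz":0,"roll":0,"jaw":1},{"dx":0,"dy":1,"dz":0,"roll":0,"jaw":1},{"dx":0,"dy":0,"dz":0,"roll":0,"jaw":1}])

```text
time_s: 6.43
ee_pos: [0.5309, 0.1191, 0.0323]
eef_rot: [-3.141, 0.002, 0.155]
force: [-8.9, 2.5, 3.8]
grip_width: 0.0004
grip_force: 4.2
```

```bash
python3 - <<'E'
from h import *
st(); look()
E
```

```text
t 6.43 con [-80.48   7.29] z 32.28 yaw [-1.7995e+02  1.1000e-01  8.9000e+00] Fcon [-8.36  3.85] Fz 3.83 w 0.0004
red 250 [-11.5  23.2] r 0.0407
hub [-44.4  -0.7] blk far 220 [-29.6 -24. ] rmax 0.0369
angles nominal axle: tab 0.607 ptr -1.0  hub axle: tab 0.631 ptr -1.003
green [ 33.  -43.7] depth z [0.6504 0.0868 0.0803]
```

The wheel turns without slipping (pointer −1.13 → −1.00). I carry on with the stroke.

Call:
send_rows(rows=[{"dx":0,"dy":1,"dz":0,"roll":0,"jaw":1},{"dx":0,"dy":1,"dz":0,"roll":0,"jaw":1},{"dx":0,"dy":1,"dz":0,"roll":0,"jaw":1},{"dx":0,"dy":1,"dz":0,"roll":0,"jaw":1},{"dx":0,"dy":1,"dz":0,"roll":0,"jaw":1}])

```text
time_s: 6.9
ee_pos: [0.5314, 0.1143, 0.0322]
eef_rot: [-3.141, 0.002, 0.156]
force: [-9.6, 3.4, 3.8]
grip_width: 0.0004
grip_force: 4.7
```

Call:
send_rows(rows=[{"dx":0,"dy":1,"dz":0,"roll":0,"jaw":1},{"dx":0,"dy":1,"dz":0,"roll":0,"jaw":1},{"dx":0,"dy":1,"dz":0,"roll":0,"jaw":1},{"dx":0,"dy":1,"dz":0,"roll":0,"jaw":1}])

```text
time_s: 7.23
ee_pos: [0.5319, 0.1104, 0.0322]
eef_rot: [-3.141, 0.003, 0.156]
force: [-11.1, 3.6, 6.4]
grip_width: 0.0004
grip_force: 5.3
```

```bash
python3 - <<'E'
from h import *
st(); look()
E
```

```text
t 7.23 con [-80.81  -1.53] z 32.19 yaw [-1.7994e+02  1.6000e-01  8.9200e+00] Fcon [-10.46   5.25] Fz 6.38 w 0.0004
red 255 [-11.5  23.2] r 0.0407
hub [-44.   -0.7] blk far 214 [-23.5 -18.7] rmax 0.0369
angles nominal axle: tab 0.606 ptr -0.717  hub axle: tab 0.635 ptr -0.72
green [ 32.8 -44. ] depth z [0.6503 0.0863 0.0803]
```

Call:
send_rows(rows=[{"dx":-0.3,"dy":1,"dz":0,"roll":0,"jaw":1},{"dx":0,"dy":1,"dz":0,"roll":0,"jaw":1},{"dx":0,"dy":1,"dz":0,"roll":0,"jaw":1},{"dx":0,"dy":1,"dz":0,"roll":0,"jaw":1}])

```text
time_s: 7.62
ee_pos: [0.5322, 0.1063, 0.0322]
eef_rot: [-3.141, 0.003, 0.156]
force: [-11.5, 4.0, 5.8]
grip_width: 0.0005
grip_force: 5.4
```

Call:
send_rows(rows=[{"dx":-0.2,"dy":1,"dz":0,"roll":0,"jaw":1},{"dx":0,"dy":1,"dz":0,"roll":0,"jaw":1},{"dx":0,"dy":1,"dz":0,"roll":0,"jaw":1},{"dx":0,"dy":1,"dz":0,"roll":0,"jaw":1}])

```text
time_s: 7.95
ee_pos: [0.5326, 0.1023, 0.0321]
eef_rot: [-3.141, 0.003, 0.156]
force: [-12.1, 3.0, 5.4]
grip_width: 0.0003
grip_force: 5.4
```

```bash
python3 - <<'E'
from h import *
st(); look()
E
```

```text
t 7.95 con [-81.35  -9.61] z 32.14 yaw [-1.7995e+02  1.7000e-01  8.9200e+00] Fcon [-11.49   4.83] Fz 5.43 w 0.0003
red 256 [-11.6  23.1] r 0.0407
hub [-44.1  -0.4] blk far 208 [-19.4 -12.6] rmax 0.0368
angles nominal axle: tab 0.605 ptr -0.458  hub axle: tab 0.628 ptr -0.459
orange front x -74.2 y range [-3.6  7.1] n 19
green [ 32.5 -44.2] depth z [0.6499 0.086  0.0803]
```

Pointer at −0.46. I back off, return to the start side and re-engage.

Call:
send_rows(rows=[{"dx":-3,"dy":0,"dz":0,"roll":0,"jaw":1},{"dx":-4,"dy":0,"dz":0,"roll":0,"jaw":1},{"dx":0,"dy":-7,"dz":0,"roll":0,"jaw":1},{"dx":0,"dy":-7,"dz":0,"roll":0,"jaw":1},{"dx":0,"dy":-7,"dz":0,"roll":0,"jaw":1},{"dx":3,"dy":0,"dz":0,"roll":0,"jaw":1},{"dx":2,"dy":0,"dz":0,"roll":0,"jaw":1},{"dx":0,"dy":0,"dz":0,"roll":0,"jaw":1},{"dx":0,"dy":0,"dz":0,"roll":0,"jaw":1}])

```text
time_s: 8.75
ee_pos: [0.5282, 0.1226, 0.0322]
eef_rot: [-3.141, 0.002, 0.155]
force: [-4.7, 2.5, 2.2]
grip_width: 0.0003
grip_force: 2.1
```

```bash
python3 - <<'E'
from h import *
st(); look()
E
```

```text
t 8.75 con [-82.54  11.07] z 32.21 yaw [-1.7998e+02  9.0000e-02  8.9100e+00] Fcon [-4.23  3.15] Fz 2.21 w 0.0003
red 253 [-11.5  23.3] r 0.0408
hub [-44.5  -0.6] blk far 224 [-19.8 -12.6] rmax 0.0362
angles nominal axle: tab 0.607 ptr -0.463  hub axle: tab 0.627 ptr -0.451
orange front x -74.7 y range [-5.8  9. ] n 45
green [ 31.9 -43.4] depth z [0.6493 0.0869 0.0801]
```

Call:
send_rows(rows=[{"dx":0.6,"dy":0,"dz":0,"roll":0,"jaw":1},{"dx":0,"dy":0,"dz":0,"roll":0,"jaw":1},{"dx":0,"dy":1,"dz":0,"roll":0,"jaw":1},{"dx":0,"dy":1,"dz":0,"roll":0,"jaw":1},{"dx":0,"dy":1,"dz":0,"roll":0,"jaw":1},{"dx":0,"dy":1,"dz":0,"roll":0,"jaw":1}])

```text
time_s: 9.3
ee_pos: [0.529, 0.1187, 0.032]
eef_rot: [-3.141, 0.002, 0.155]
force: [-6.3, 3.5, 0.6]
grip_width: 0.0005
grip_force: 2.7
```

Call:
send_rows(rows=[{"dx":0,"dy":1,"dz":0,"roll":0,"jaw":1},{"dx":0,"dy":1,"dz":0,"roll":0,"jaw":1},{"dx":0,"dy":1,"dz":0,"roll":0,"jaw":1},{"dx":0,"dy":1,"dz":0,"roll":0,"jaw":1}])

```text
time_s: 9.63
ee_pos: [0.5297, 0.1147, 0.0319]
eef_rot: [-3.141, 0.003, 0.155]
force: [-4.7, 1.9, 0.8]
grip_width: 0.0003
grip_force: 2.5
```

```bash
python3 - <<'E'
from h import *
st(); look()
E
```

```text
t 9.63 con [-82.34   3.07] z 31.91 yaw [-1.7996e+02  1.5000e-01  8.9000e+00] Fcon [-4.34  2.59] Fz 0.84 w 0.0003
red 255 [-11.5  23.1] r 0.0407
hub [-44.6  -0.7] blk far 211 [-19.7 -12.6] rmax 0.0364
angles nominal axle: tab 0.605 ptr -0.462  hub axle: tab 0.624 ptr -0.446
orange front x -75.1 y range [-5.4  9.3] n 52
green [ 31.9 -43.8] depth z [0.6493 0.0864 0.0801]
```

It slipped because the pressure was too light (about 5 N). I press further.

Call:
send_rows(rows=[{"dx":0.6,"dy":0,"dz":0,"roll":0,"jaw":1},{"dx":0.6,"dy":0,"dz":0,"roll":0,"jaw":1},{"dx":0,"dy":0,"dz":0,"roll":0,"jaw":1},{"dx":0,"dy":0,"dz":0,"roll":0,"jaw":1}])

```text
time_s: 10.02
ee_pos: [0.5304, 0.1147, 0.0319]
eef_rot: [-3.141, 0.004, 0.155]
force: [-9.4, 1.6, 3.1]
grip_width: 0.0007
grip_force: 4.6
```

Call:
send_rows(rows=[{"dx":0,"dy":1,"dz":0,"roll":0,"jaw":1},{"dx":0,"dy":1,"dz":0,"roll":0,"jaw":1},{"dx":0,"dy":1,"dz":0,"roll":0,"jaw":1},{"dx":0,"dy":1,"dz":0,"roll":0,"jaw":1}])

```text
time_s: 10.35
ee_pos: [0.5308, 0.111, 0.0319]
eef_rot: [-3.141, 0.004, 0.155]
force: [-10.9, 3.8, 2.6]
grip_width: 0.0006
grip_force: 5.0
```

```bash
python3 - <<'E'
from h import *
st(); look()
E
```

```text
t 10.35 con [-81.74  -0.78] z 31.87 yaw [-179.95    0.23    8.9 ] Fcon [-10.15   5.43] Fz 2.57 w 0.0006
red 256 [-11.5  23.2] r 0.0407
hub [-44.2  -0.6] blk far 212 [-18.2  -9.7] rmax 0.0369
angles nominal axle: tab 0.606 ptr -0.346  hub axle: tab 0.629 ptr -0.336
orange front x -74.4 y range [-4.3  6.9] n 29
green [ 32.2 -43.9] depth z [0.6496 0.0864 0.0802]
```

Gripping again. I carry on to about y = −11.

Call:
send_rows(rows=[{"dx":0,"dy":1,"dz":0,"roll":0,"jaw":1},{"dx":0,"dy":1,"dz":0,"roll":0,"jaw":1},{"dx":0,"dy":1,"dz":0,"roll":0,"jaw":1},{"dx":0,"dy":1,"dz":0,"roll":0,"jaw":1},{"dx":0,"dy":1,"dz":0,"roll":0,"jaw":1}])

```text
time_s: 10.82
ee_pos: [0.5314, 0.106, 0.0319]
eef_rot: [-3.141, 0.004, 0.156]
force: [-12.0, 2.8, 5.4]
grip_width: 0.0006
grip_force: 5.7
```

Call:
send_rows(rows=[{"dx":0,"dy":1,"dz":0,"roll":0,"jaw":1},{"dx":0,"dy":1,"dz":0,"roll":0,"jaw":1},{"dx":0,"dy":1,"dz":0,"roll":0,"jaw":1},{"dx":0,"dy":1,"dz":0,"roll":0,"jaw":1},{"dx":0,"dy":1,"dz":0,"roll":0,"jaw":1}])

```text
time_s: 11.23
ee_pos: [0.5321, 0.101, 0.0318]
eef_rot: [-3.141, 0.005, 0.156]
force: [-12.8, 3.3, 4.8]
grip_width: 0.0004
grip_force: 5.9
```

```bash
python3 - <<'E'
from h import *
st(); look()
E
```

```text
t 11.23 con [-82.02 -10.83] z 31.82 yaw [-179.96    0.28    8.92] Fcon [-12.15   5.26] Fz 4.78 w 0.0004
red 258 [-11.6  23.2] r 0.0407
hub [-43.8  -0.4] blk far 231 [-16.5  -0.9] rmax 0.0369
angles nominal axle: tab 0.606 ptr -0.032  hub axle: tab 0.631 ptr -0.019
orange front x -75.4 y range [-5.9  8.2] n 43
green [ 32.  -44.2] depth z [0.6495 0.0859 0.0803]
```

Call:
send_rows(rows=[{"dx":-3,"dy":0,"dz":0,"roll":0,"jaw":1},{"dx":-4,"dy":0,"dz":0,"roll":0,"jaw":1},{"dx":0,"dy":-7,"dz":0,"roll":0,"jaw":1},{"dx":0,"dy":-7,"dz":0,"roll":0,"jaw":1},{"dx":0,"dy":-7,"dz":0,"roll":0,"jaw":1},{"dx":3,"dy":0,"dz":0,"roll":0,"jaw":1},{"dx":2,"dy":0,"dz":0,"roll":0,"jaw":1},{"dx":0.5,"dy":0,"dz":0,"roll":0,"jaw":1},{"dx":0.5,"dy":0,"dz":0,"roll":0,"jaw":1},{"dx":0,"dy":0,"dz":0,"roll":0,"jaw":1},{"dx":0,"dy":0,"dz":0,"roll":0,"jaw":1}])

```text
time_s: 12.2
ee_pos: [0.5285, 0.1218, 0.0322]
eef_rot: [-3.141, 0.003, 0.155]
force: [-12.2, 3.0, 6.9]
grip_width: 0.0004
grip_force: 5.1
```

```bash
python3 - <<'E'
from h import *
st(); look()
E
```

```text
t 12.2 con [-82.44  10.28] z 32.25 yaw [-179.96    0.19    8.91] Fcon [-11.56   4.79] Fz 6.85 w 0.0004
red 254 [-11.5  23.3] r 0.0408
hub [-43.9  -0.5] blk far 222 [-16.6  -0.5] rmax 0.0364
angles nominal axle: tab 0.608 ptr -0.019  hub axle: tab 0.633 ptr -0.002
orange front x -75.3 y range [-7.1 10.1] n 54
green [ 31.9 -43.4] depth z [0.6494 0.0869 0.0802]
```

Pressure is about 12 N, enough to drag. Remaining turn is about 0.62 rad (about 19 mm).

Call:
send_rows(rows=[{"dx":0,"dy":1,"dz":0,"roll":0,"jaw":1},{"dx":0,"dy":1,"dz":0,"roll":0,"jaw":1},{"dx":0,"dy":1,"dz":0,"roll":0,"jaw":1},{"dx":0,"dy":1,"dz":0,"roll":0,"jaw":1},{"dx":0,"dy":1,"dz":0,"roll":0,"jaw":1}])

```text
time_s: 12.67
ee_pos: [0.5291, 0.1168, 0.0322]
eef_rot: [-3.141, 0.004, 0.156]
force: [-12.7, 3.1, 6.8]
grip_width: 0.0007
grip_force: 5.7
```

Call:
send_rows(rows=[{"dx":0,"dy":1,"dz":0,"roll":0,"jaw":1},{"dx":0,"dy":1,"dz":0,"roll":0,"jaw":1},{"dx":0,"dy":1,"dz":0,"roll":0,"jaw":1},{"dx":0,"dy":1,"dz":0,"roll":0,"jaw":1},{"dx":0,"dy":1,"dz":0,"roll":0,"jaw":1}])

```text
time_s: 13.08
ee_pos: [0.5298, 0.1118, 0.0322]
eef_rot: [-3.141, 0.004, 0.156]
force: [-11.6, 2.3, 8.1]
grip_width: 0.0006
grip_force: 5.7
```

```bash
python3 - <<'E'
from h import *
st(); look()
E
```

```text
t 13.08 con [-82.64   0.18] z 32.17 yaw [-179.96    0.22    8.91] Fcon [-11.09   4.08] Fz 8.13 w 0.0006
red 257 [-11.5  23.2] r 0.0407
hub [-43.9  -0.4] blk far 208 [-17.7   7.9] rmax 0.0367
angles nominal axle: tab 0.605 ptr 0.282  hub axle: tab 0.629 ptr 0.307
orange front x -76.1 y range [-8.2 10.2] n 59
green [ 31.8 -43.8] depth z [0.6492 0.0864 0.0801]
```

Call:
send_rows(rows=[{"dx":0,"dy":1,"dz":0,"roll":0,"jaw":1},{"dx":0,"dy":1,"dz":0,"roll":0,"jaw":1},{"dx":0,"dy":1,"dz":0,"roll":0,"jaw":1},{"dx":0,"dy":1,"dz":0,"roll":0,"jaw":1}])

```text
time_s: 13.47
ee_pos: [0.5303, 0.1079, 0.0321]
eef_rot: [-3.141, 0.004, 0.156]
force: [-12.7, 3.5, 6.9]
grip_width: 0.0007
grip_force: 5.9
```

Call:
send_rows(rows=[{"dx":0,"dy":1,"dz":0,"roll":0,"jaw":1},{"dx":0,"dy":1,"dz":0,"roll":0,"jaw":1},{"dx":0,"dy":1,"dz":0,"roll":0,"jaw":1},{"dx":0,"dy":1,"dz":0,"roll":0,"jaw":1},{"dx":0,"dy":1,"dz":0,"roll":0,"jaw":1},{"dx":0,"dy":0,"dz":0,"roll":0,"jaw":1}])

```text
time_s: 13.97
ee_pos: [0.5311, 0.1027, 0.0321]
eef_rot: [-3.141, 0.004, 0.156]
force: [-12.4, 1.5, 7.5]
grip_width: 0.0006
grip_force: 6.0
```

```bash
python3 - <<'E'
from h import *
st(); look()
E
```

```text
t 13.97 con [-82.73  -8.96] z 32.14 yaw [-179.97    0.23    8.91] Fcon [-12.07   3.38] Fz 7.54 w 0.0006
red 242 [-11.4  23.7] r 0.0411
hub [-43.8  -0. ] blk far 218 [-21.   15.4] rmax 0.0369
angles nominal axle: tab 0.613 ptr 0.57  hub axle: tab 0.631 ptr 0.595
orange front x -75.5 y range [-9.4  9.8] n 98
green [ 31.7 -44. ] depth z [0.6492 0.0861 0.0801]
```

Only 0.04 rad short, so 1 mm more. Then I let go and look from clear of the wheel.

Call:
send_rows(rows=[{"dx":0,"dy":1.2,"dz":0,"roll":0,"jaw":1},{"dx":0,"dy":0,"dz":0,"roll":0,"jaw":1},{"dx":-3,"dy":0,"dz":0,"roll":0,"jaw":1},{"dx":-6,"dy":0,"dz":0,"roll":0,"jaw":1},{"dx":-10,"dy":0,"dz":0,"roll":0,"jaw":1},{"dx":0,"dy":0,"dz":0,"roll":0,"jaw":1},{"dx":0,"dy":0,"dz":0,"roll":0,"jaw":1},{"dx":0,"dy":0,"dz":0,"roll":0,"jaw":1},{"dx":0,"dy":0,"dz":0,"roll":0,"jaw":1}])

```text
time_s: 14.77
ee_pos: [0.5144, 0.0986, 0.0325]
eef_rot: [3.142, -0.0, 0.155]
force: [0.1, -0.6, 0.5]
grip_width: 0.0002
grip_force: 0.0
```

```bash
python3 - <<'E'
from h import *
st(); look('pics/w5.png')
E
```

```text
t 14.77 con [-99.91 -10.51] z 32.55 yaw [ 1.7999e+02 -3.0000e-02  8.9000e+00] Fcon [ 0.04 -0.6 ] Fz 0.53 w 0.0002
red 282 [-11.4  23.4] r 0.0409
hub [-45.    0.2] blk far 220 [-22.4  16.6] rmax 0.0358
angles nominal axle: tab 0.609 ptr 0.635  hub axle: tab 0.605 ptr 0.63
orange front x -77.5 y range [-17.4  16.5] n 466
```

View pics/w5.png

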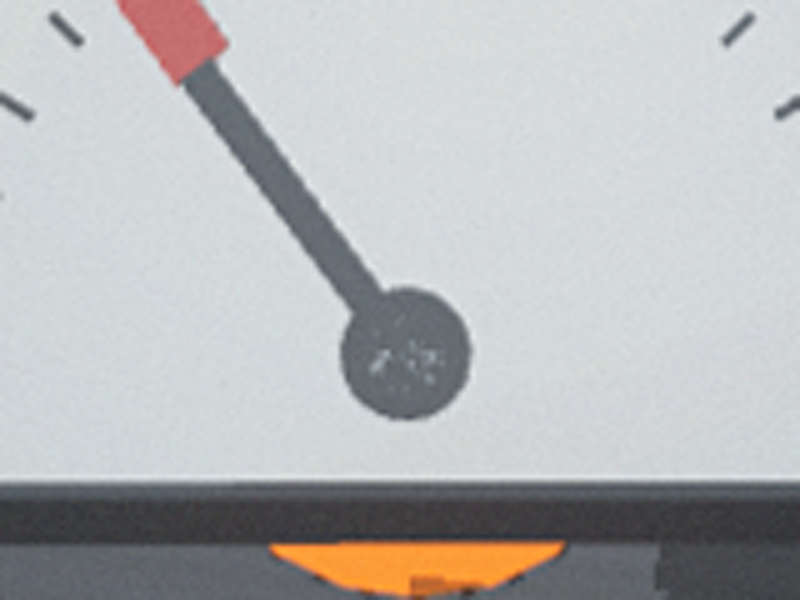

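The pointer tip at (197,72) sits on the inner end of the red tab (0.63 vs 0.61 rad, about 0.9 mm), and the wheel is free. Next I go up and over to the green button.

Call:
send_rows(rows=[{"dx":0,"dy":0,"dz":-20,"roll":0,"jaw":1},{"dx":0,"dy":0,"dz":-36,"roll":0,"jaw":1},{"dx":0,"dy":0,"dz":-36,"roll":0,"jaw":1},{"dx":20,"dy":5,"dz":-8,"roll":0,"jaw":1},{"dx":30,"dy":8,"dz":0,"roll":0,"jaw":1},{"dx":30,"dy":8,"dz":0,"roll":0,"jaw":1},{"dx":30,"dy":8,"dz":0,"roll":0,"jaw":1},{"dx":29.5,"dy":5.5,"dz":0,"roll":0,"jaw":1},{"dx":0,"dy":0,"dz":20,"roll":0,"jaw":1},{"dx":0,"dy":0,"dz":10,"roll":0,"jaw":1},{"dx":0,"dy":0,"dz":0,"roll":0,"jaw":1},{"dx":0,"dy":0,"dz":0,"roll":0,"jaw":1}])

```text
time_s: 15.82
ee_pos: [0.6563, 0.0861, 0.102]
eef_rot: [-3.141, 0.002, 0.155]
force: [0.3, 0.0, 0.2]
grip_width: 0.0005
grip_force: 0.0
```

```bash
python3 - <<'E'
from h import *
st()
c=cam('top'); q=c['frame'][140:210,190:290]; save('pics/t2.png',q,7)
E
```

```text
t 15.82 con [ 38.36 -44.6 ] z 101.99 yaw [-1.7999e+02  1.0000e-01  8.9100e+00] Fcon [ 0.32 -0.04] Fz 0.18 w 0.0005
```

View pics/t2.png

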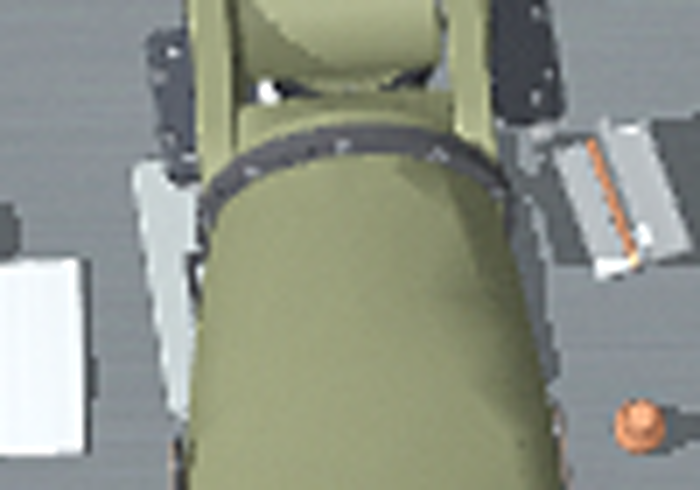

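The arm hides the console in this view, and the nearby things (plate, tee, gas cup) are where they were. The TCP is over the button within 2 mm. I come down gently.

Call:
send_rows(rows=[{"dx":0,"dy":0,"dz":10,"roll":0,"jaw":1},{"dx":0,"dy":0,"dz":8,"roll":0,"jaw":1},{"dx":0,"dy":0,"dz":4,"roll":0,"jaw":1},{"dx":0,"dy":0,"dz":0,"roll":0,"jaw":1},{"dx":0,"dy":0,"dz":0,"roll":0,"jaw":1}])

```text
time_s: 16.28
ee_pos: [0.6569, 0.0861, 0.0804]
eef_rot: [-3.142, 0.0, 0.155]
force: [0.1, -0.1, 0.8]
grip_width: 0.0005
grip_force: 0.0
```

Call:
send_rows(rows=[{"dx":0,"dy":0,"dz":1.5,"roll":0,"jaw":1},{"dx":0,"dy":0,"dz":1.5,"roll":0,"jaw":1},{"dx":0,"dy":0,"dz":0,"roll":0,"jaw":1},{"dx":0,"dy":0,"dz":0,"roll":0,"jaw":1}])

```text
time_s: 16.62
ee_pos: [0.6572, 0.0861, 0.0777]
eef_rot: [3.142, -0.0, 0.155]
force: [-0.3, -0.2, 2.7]
grip_width: 0.0002
grip_force: 1.4
```

Contact just began (2.7 N at z = 77.7). I press until it bottoms.

Call:
send_rows(rows=[{"dx":0,"dy":0,"dz":1.5,"roll":0,"jaw":1},{"dx":0,"dy":0,"dz":1.5,"roll":0,"jaw":1},{"dx":0,"dy":0,"dz":1.5,"roll":0,"jaw":1},{"dx":0,"dy":0,"dz":0,"roll":0,"jaw":1},{"dx":0,"dy":0,"dz":0,"roll":0,"jaw":1}])

```text
time_s: 17.03
ee_pos: [0.6573, 0.0861, 0.0741]
eef_rot: [3.141, -0.001, 0.155]
force: [-4.6, -0.2, 12.5]
grip_width: 0.0004
grip_force: 6.5
```

Call:
send_rows(rows=[{"dx":0,"dy":0,"dz":1,"roll":0,"jaw":1},{"dx":0,"dy":0,"dz":1,"roll":0,"jaw":1},{"dx":0,"dy":0,"dz":0,"roll":0,"jaw":1},{"dx":0,"dy":0,"dz":0,"roll":0,"jaw":1}])

```text
time_s: 17.37
ee_pos: [0.6575, 0.0861, 0.0739]
eef_rot: [3.141, -0.002, 0.155]
force: [-11.7, -1.0, 26.7]
grip_width: 0.0005
grip_force: 13.3
```

Hard stop at z ≈ 73.9, about 6 mm below the measured top (~80). I lift clear and check the collar height, button top and pointer from above.

Call:
send_rows(rows=[{"dx":0,"dy":0,"dz":-3,"roll":0,"jaw":1},{"dx":0,"dy":0,"dz":-8,"roll":0,"jaw":1},{"dx":0,"dy":0,"dz":-20,"roll":0,"jaw":1},{"dx":-20,"dy":0,"dz":-36,"roll":0,"jaw":1},{"dx":-30,"dy":0,"dz":-36,"roll":0,"jaw":1},{"dx":-36,"dy":-10,"dz":-10,"roll":0,"jaw":1},{"dx":-36,"dy":-10,"dz":0,"roll":0,"jaw":1},{"dx":-26,"dy":-5,"dz":0,"roll":0,"jaw":1},{"dx":0,"dy":0,"dz":0,"roll":0,"jaw":1},{"dx":0,"dy":0,"dz":0,"roll":0,"jaw":1},{"dx":0,"dy":0,"dz":0,"roll":0,"jaw":1},{"dx":0,"dy":0,"dz":0,"roll":0,"jaw":1}])

```text
time_s: 18.37
ee_pos: [0.5109, 0.0883, 0.1797]
eef_rot: [3.142, 0.0, 0.155]
force: [-0.6, 0.2, 0.4]
grip_width: 0.0004
grip_force: 0.0
```

```bash
python3 - <<'E'
from h import *
st(); look()
w=cam('wrist'); P=cloud(w); c=(P[...,:2]-O)@R2; r=np.hypot(c[...,0]-.04,c[...,1]+.045)
top=P[r<.008][:,2]; print('top z',np.median(top))
for a in np.arange(.009,.024,.0015):
    k=(r>=a)&(r<a+.0015); print(a.round(4),k.sum(),np.percentile(P[k][:,2],[10,50,90]).round(4),np.median(w['frame'][k],0))
E
```

```text
t 18.37 con [-104.89  -20.17] z 179.7 yaw [1.80e+02 2.00e-02 8.89e+00] Fcon [-0.58  0.31] Fz 0.38 w 0.0004
red 68 [-11.5  23.3] r 0.0408
hub [-45.    0.3] blk far 43 [-22.5  16.5] rmax 0.0354
angles nominal axle: tab 0.607 ptr 0.633  hub axle: tab 0.601 ptr 0.624
orange front x -77.6 y range [-20.4  19.2] n 265
green [ 38.9 -45. ] depth z [0.6562 0.086  0.0806]
top z 0.08085986416146537
0.009 132 [0.0801 0.0811 0.0818] [ 66. 199. 106.]
0.0105 122 [0.0792 0.0803 0.0813] [ 64. 193. 103.]
0.012 157 [0.0706 0.0776 0.0801] [ 53. 121.  72.]
0.0135 129 [0.07   0.0709 0.0719] [56. 59. 62.]
0.015 188 [0.0698 0.0708 0.0718] [56. 58. 61.]
0.0165 203 [0.0696 0.0708 0.0717] [56. 58. 61.]
0.018 210 [0.0699 0.0707 0.0716] [57. 59. 62.]
0.0195 215 [0.0602 0.0697 0.0711] [58. 60. 63.]
0.021 170 [0.0581 0.059  0.0669] [140.5 149.5 154. ]
0.0225 184 [0.0577 0.0588 0.06  ] [159. 171. 175.]
```

The collar is at 70 mm, below the lowest TCP of 73.9, so the stop was the button bottoming after 6 mm of travel. It has sprung back to about 80 mm, the pointer is still on the tab (0.63 vs 0.61), and the robot is clear.

```bash
python3 -c "
from station import *
print(hand_in())"
```

```text
the job is handed in; nothing more can be done
None
```

The job is handed in (the station gave no verdict): the pointer rests on the red tab within about 1 mm with the wheel let go, and the green button was pressed to its stop and is back up. The arm is clear, wheel force read at most about 15 N, and I neither touched nor saw any bystander move.

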